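# Empty the stone samples into the tray

## Task

Take the white beaker out from under the magnifier, tip it over the grey tray so that all four stones end up in the tray, then stand the empty beaker upright on the round cork mat, wholly on it. Do not bump the magnifier, and leave the other things on the table where they are.

Things in the scene. Friction and masses are not known exactly. Their poses are not given: they have to be found in the camera images.
- beaker: Loose white plastic beaker, open top, no handle, tapered: 110 mm high, outer diameter 58 at the foot, 67 at 80 mm height, 71 at the rim; wall 3, floor 5; about 90 g plus 100 g of stones. Origin: centre of its underside; z along its axis to the mouth. Starts upright on the table below the lens head's edge, four stones inside. Grip it across its diameter.
- beaker_rim (a point): Centre of the beaker's mouth, 110 mm above its underside.
- stone0: One of four loose rounded lumpy stones, about 27 mm across, 25 g, origin at its middle; starts in the lower half of the beaker. It rolls out once the beaker's axis is well past level (about 100 to 110 degrees from upright).
- stone1: One of four loose rounded lumpy stones, about 27 mm across, 25 g, origin at its middle; starts in the lower half of the beaker. It rolls out once the beaker's axis is well past level (about 100 to 110 degrees from upright).
- stone2: One of four loose rounded lumpy stones, about 27 mm across, 25 g, origin at its middle; starts in the lower half of the beaker. It rolls out once the beaker's axis is well past level (about 100 to 110 degrees from upright).
- stone3: One of four loose rounded lumpy stones, about 27 mm across, 25 g, origin at its middle; starts in the lower half of the beaker. It rolls out once the beaker's axis is well past level (about 100 to 110 degrees from upright).
- magnifier: Fixed bench magnifier: white round foot, 150 mm diameter, 24 high (origin: centre of its underside), post 285 high, arm sloping down along the body's -x to the lens head. Beaker starts near x = -167, y = 0 mm in this frame, so the head blocks a vertical gripper: come from the -x side, tool tilted about 45 degrees, fingers pointing down and along +x.
- lens (a point): Centre of the underside of the magnifier's round lens head (120 mm diameter, 20 mm thick), 210 mm above the table, at x = -130 mm in the magnifier's frame.
- tray: Fixed grey open tray, outside 150 (x) x 200 (y) x 45 mm high, walls and floor 4 to 5 mm thick. Origin at the centre of its underside.
- mat: Fixed round cork mat, 120 mm diameter, 5 mm thick. Origin at the centre of its underside. It and the tray lie left and right of the robot, either way round.
- tub_a: Bystander, loose: lidded white sample tub, 76 dia x 48 high mm. Origin under its centre. Leave it alone.
- tub_b: Bystander, loose: second lidded white sample tub, 76 dia x 48 high mm. Origin under its centre. Leave it alone.
- dropper_a: Bystander, loose: white dropper bottle, 34 dia x 90 high mm. Origin under its centre. Leave it alone.
- dropper_b: Bystander, loose: amber dropper bottle, 34 dia x 90 high mm. Origin under its centre. Leave it alone.
- marker: Bystander, loose: white marker pen with black cap, lying along its x, 16 thick, 135 long mm. Origin under its centre. Leave it alone.
- scoop: Bystander, loose: white plastic scoop, lying along its x, 140 long mm. Origin under its centre. Leave it alone.
Things that resemble listed ones, but are neither listed nor needed, are in the scene too. Leave any blue or red look-alike of the beaker alone. What is meant by the mat is not green, and is the smaller of those in its own colour.

How it is judged:
On the way:
1. the beaker is tipped level or further, its mouth over the tray (angle between beaker's own z axis and vertical above 1.4 rad and horizontal distance between beaker_rim and tray below 0.13 m), for 0.1 s.
At the end, for the whole second after the job is handed in: All four stones lie at rest inside the tray (below its rim); the empty beaker stands upright (within 0.1 rad) and still on the cork mat, its whole foot on the mat (axis within 31 mm of the mat's centre) (x of stone0 in the frame of tray between -0.075 and 0.075 m and y of stone0 in the frame of tray between -0.1 and 0.1 m and z of each of stone0, stone1, stone2, stone3 in the frame of tray below 0.045 m and linear speed of each of stone0, stone1, stone2, stone3 below 0.03 m/s and x of stone1 in the frame of tray between -0.075 and 0.075 m and y of stone1 in the frame of tray between -0.1 and 0.1 m and x of stone2 in the frame of tray between -0.075 and 0.075 m and y of stone2 in the frame of tray between -0.1 and 0.1 m and x of stone3 in the frame of tray between -0.075 and 0.075 m and y of stone3 in the frame of tray between -0.1 and 0.1 m and angle between beaker's own z axis and vertical below 0.1 rad and horizontal distance between beaker and mat below 0.031 m and z of beaker in the frame of mat between 0.001 and 0.01 m and linear speed of beaker below 0.02 m/s); the robot touches nothing.
It fails at once if the magnifier is bumped (more than 8 N) (contact force between magnifier and anything else above 8 N).
It fails at once if a bystander is pushed more than 30 mm or knocked over (distance of any of tub_a, tub_b, dropper_a, dropper_b, marker, scoop from where it was at the start of the episode above 0.03 m or angle between any of tub_a, tub_b, dropper_a, dropper_b's own z axis and vertical above 0.5 rad).
It also fails if it takes over 64 s, if anything falls off the work surface, if the arm or the gripper's body presses on something with over 40 N, if the wrist force passes 120 N, or if a joint passes its speed limit or range.

## Robot

A 7-joint arm with a two-finger parallel gripper is mounted at the origin on the work surface. World frame = base frame: x ahead of the robot, y to its left, z up, the work surface at z = 0. Lengths are in m, angles in rad, forces in N, time in s.
With the tool pointing down it reaches from about 0.425 to 0.95 m from the base axis. Payload 4.7 kg.
Tool frame: the origin (TCP) lies between the finger pads; the fingertips stand 25 mm ahead of it and the grasp point (between the pads) lies 6 mm ahead of it; z points along the fingers, y is the line along which they close (so a half turn about z gives the same grasp; the last joint's range is limited). The gripper opens to 85 mm and grips with 20 to 120 N. Pads are 22 mm wide; open, the fingers measure 114 mm over their backs; the gripper's body (76 mm by 85 mm) begins 54 mm behind the grasp point. The pads swing forward as they close: fully open they stand 13 mm farther back than shut.
Start: joints at [1.303, 0.469, -0.049, 1.532, 0.024, 1.141, -0.082], TCP at [0.16, -0.656, 0.256] pointing down, gripper open.
Joint ranges: [-2.59, 2.59], [-0.33, 1.99], [-1.39, 1.29], [0.1, 2.45], [-1.04, 4.18], [0.21, 1.99], [-2.66, 2.66]. Speed limits (rad/s): [2.57, 2.57, 3.14, 3.14, 3.14, 3.14, 3.14].

## Interface

Orientations are given as a 3x3 rotation matrix whose columns are the frame's x, y, z axes.
In Python, from rig import * gives the robot as it stands. Calls block until the motion is done:
- movep(position, orientation): joint-space move of the TCP to a pose.
- move_l(position, attitude=None, feed=0.15, until_force=None): straight line of the TCP; attitude=None keeps the orientation; feed is the mean speed in m/s. With until_force (N) it stops when the force on the tool has changed by that much, and returns True; else False.
- move_joints(angles): joint-space move.
- command_gripper(opening, newtons=None): finger opening in m; newtons is the grip in N (None keeps the last); returns when the fingers have stopped.
- sleep(seconds).
- inverse_kinematics(position, orientation): joint angles nearest the present ones, or None.
- sense(): the state.
- camera(name): name is "scene" or "top" or "wrist"; returns (picture, depth): 400x640x3 uint8, red, green, blue; 400x640 float32, m along the optical axis (not along the pixel's ray), 0 where there is no reading.
- camera_params(name): a dict with "K" (3x3 intrinsics, pixels), "dist" ([k1, k2, p1, p2, k3] as OpenCV has them; the pictures are not rectified), "position" and "rotation" of the camera in the world; the wrist camera has in their place "tool_from_camera" (4x4, takes a point from camera to tool coordinates, whose origin is the TCP and whose axes are the flange's). Camera axes: x right, y down, z forward; pixel columns grow to the right and rows downward; lengths in m; the calibration is good to about 2 mm. A picture is of the moment at which its call begins: read the wrist's pose just before it. camera_params takes no time and is no camera call.
A pose or a line that the arm cannot do raises Unreachable and nothing moves.
- finish_job(): hands the job in; it is judged then, once.
The state is a dict: "time_s": time; "joint_pos": joint angles; "qd": joint speeds; "joint_efforts": joint torques, N m; "position": TCP position; "tcp_rot": TCP orientation; "wrist_force": force on the tool from outside, world axes, zero at the start; "ft_torque": the same for the moment, N m; "finger_gap": finger opening in m; "gripper_force": force on a finger pad.
Only numpy, scipy, OpenCV 4.12 (cv2) and the standard library are available. Lean on these libraries where they do the work, as an engineer would, in place of code of your own. Each camera call takes 0.05 s, during which the arm holds its last target. There are 200 camera calls.

## Working session

There is one attempt and no reset: what is moved stays moved. The work goes in short steps, each a Python script; the robot and the scene stay as the last script left them, time stands still between calls to the robot, and variables do not carry over. Pictures are saved under pics/ and viewed, at most 10 in all, crops included, and the job is handed in when it is done.

```bash
mkdir -p pics; ls
python3 - <<'E'
from rig import *
import cv2,numpy as np
for n in ["scene","top"]:
    p,d=camera(n); cv2.imwrite(f"pics/{n}0.png",p[:,:,::-1]); np.savez(f"{n}0.npz",p=p,d=d)
    c=camera_params(n); print(n,np.round(c["K"],1).tolist(),c["dist"],c["position"],np.round(c["rotation"],3).tolist())
print(sense()["time_s"])
E
```

```text
pics
scene [[509.4, 0.0, 330.6], [0.0, 509.4, 199.1], [0.0, 0.0, 1.0]] [-0.0311629  0.         0.         0.         0.       ] [1.16016366 0.89171285 0.9125253 ] [[-0.813, 0.342, -0.472], [0.582, 0.472, -0.662], [-0.004, -0.812, -0.583]]
top [[405.9, 0.0, 316.3], [0.0, 405.9, 198.8], [0.0, 0.0, 1.0]] [0.02947452 0.         0.         0.         0.        ] [0.32224255 0.0265225  1.21842207] [[-0.011, -0.984, 0.18], [-1.0, 0.011, -0.0], [-0.001, -0.18, -0.984]]
0.1
```

View pics/scene0.png

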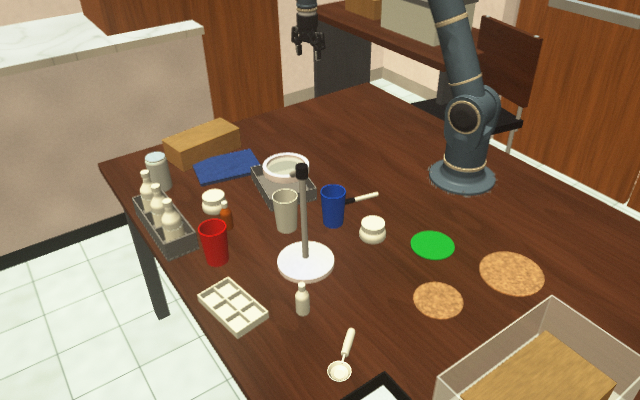

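View pics/top0.png

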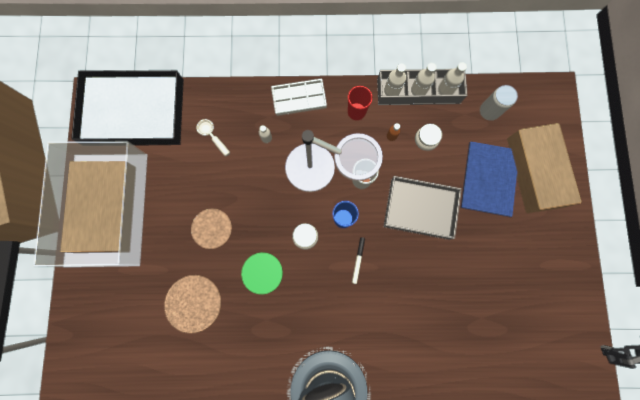

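Scene: the white beaker is at about (285,212) under the lens head (285,165), the magnifier foot at (306,261), the small cork mat at (438,300). In the top view the tray is at (423,208), the small cork mat at (211,229), the head at (358,157), and the beaker shows through the lens at (365,172).
Beaker candidates in the scene view: white (285,212), blue (333,206), red (213,243), glass jar (158,172). I choose the white one under the lens. Mat candidates in the top view: green (262,273), large cork (193,304), small cork (211,229). I choose the small cork.

```bash
cat > h.py <<'E'
import numpy as np,cv2
from rig import *
def ray(n,uv):
    c=camera_params(n); uv=np.asarray(uv,float).reshape(-1,1,2)
    q=cv2.undistortPoints(uv,c["K"],np.array(c["dist"])).reshape(-1,2)
    return np.array(c["position"]),np.c_[q,np.ones(len(q))]@np.array(c["rotation"]).T
def onplane(n,uv,z):
    o,d=ray(n,uv); return o+d*((z-o[2])/d[:,2])[:,None]
def cloud(n,f):
    z=np.load(f); p,d=z["p"],z["d"]; v,u=np.mgrid[:400,:640]
    o,r=ray(n,np.stack([u,v],-1).reshape(-1,2))
    return p,d,(o+r*d.reshape(-1,1)).reshape(400,640,3)
def circ(xy):
    A=np.c_[2*xy,np.ones(len(xy))]; s=np.linalg.lstsq(A,(xy**2).sum(1),rcond=None)[0]
    return s[:2],np.sqrt(s[2]+s[:2]@s[:2])
E
python3 - <<'E'
from h import *
np.set_printoptions(precision=4,suppress=True)
p,d,W=cloud("scene","scene0.npz")
cv2.imwrite("pics/crop.png",cv2.resize(p[130:290,220:380,::-1],(600,600),interpolation=cv2.INTER_CUBIC))
hsv=cv2.cvtColor(p,cv2.COLOR_RGB2HSV)
def comp(m,uv):
    m=cv2.morphologyEx(m.astype(np.uint8),cv2.MORPH_OPEN,np.ones((3,3))); n,l=cv2.connectedComponents(m); k=l[uv[1],uv[0]]; assert k>0; return l==k
for r in range(192,236,6): print(r,[W[r,c].tolist() if 0 else np.round(W[r,c],3).tolist() for c in (276,286,294)])
pt,dt,T=cloud("top","top0.npz"); ht=cv2.cvtColor(pt,cv2.COLOR_RGB2HSV)
def contour(m): return max(cv2.findContours(m.astype(np.uint8),0,1)[0],key=len)[:,0].astype(float)
# mat
print("hsv mat",ht[229,211],ht[250,211], "table",ht[320,400],ht[208,423],ht[170,300], "scene beaker",hsv[212,285],hsv[240,286],hsv[265,320])
m=comp((ht[...,2]>130)&(ht[...,0]<25)&(ht[...,1]>60),(211,229)); print("mat",circ(onplane("top",contour(m),.005)[:,:2]))
m=comp((ht[...,1]<60)&(ht[...,2]>130),(300,175))
W3=T[m]; print("foot z",np.median(W3[:,2]))
b=(np.abs(W[...,2]-.024)<.006)&(hsv[...,1]<60)&(hsv[...,2]>130); b[:240]=0;b[:,:270]=0;b[:,340:]=0
print("magfoot", circ(onplane("scene",contour(comp(b,(320,268))),.02)[:,:2]))
h=(T[...,2]>.2)&(T[...,2]<.3); h[:110]=0;h[190:]=0;h[:,:330]=0;h[:,390:]=0
print("head ring pts",h.sum(),circ(onplane("top",contour(h),.23)[:,:2]))
t=(T[...,2]>.03)&(T[...,2]<.06); t[:165]=0;t[250:]=0;t[:,:378]=0;t[:,468:]=0
X=T[t]; print("tray",t.sum(),cv2.minAreaRect(X[:,:2].astype(np.float32)), np.median(X[:,2]))
for nm,uv in [("post top",(308,137)),("tub_b",(430,135)),("amber",(396,128)),("blue",(345,212)),("red",(360,99)),("tub_a",(305,235))]: print(nm,T[uv[1],uv[0]])
for nm,uv in [("box",(185,150)),("bluebook",(225,165)),("jar",(155,170)),("rack",(165,200))]: print(nm,W[uv[1],uv[0]])
E
```

```text
192 [[0.609, -0.142, 0.104], [0.584, -0.131, 0.1], [0.569, -0.113, 0.104]]
198 [[0.614, -0.136, 0.089], [0.585, -0.132, 0.079], [0.572, -0.11, 0.086]]
204 [[0.638, -0.093, 0.104], [0.617, -0.076, 0.105], [0.591, -0.078, 0.093]]
210 [[0.635, -0.103, 0.077], [0.619, -0.076, 0.086], [0.593, -0.076, 0.075]]
216 [[0.638, -0.099, 0.06], [0.619, -0.077, 0.065], [0.594, -0.078, 0.053]]
222 [[0.634, -0.111, 0.03], [0.621, -0.076, 0.046], [0.594, -0.079, 0.031]]
228 [[0.629, -0.124, -0.003], [0.62, -0.08, 0.021], [0.599, -0.072, 0.017]]
234 [[0.644, -0.098, -0.001], [0.621, -0.081, -0.0], [0.603, -0.068, -0.001]]
hsv mat [ 14  97 212] [ 10 115  95] table [ 10 117 107] [ 20  23 200] [113   8 241] scene beaker [ 21  65 157] [ 11 146 108] [ 38   4 247]
mat (array([0.4585, 0.3424]), np.float64(0.059524718528389975))
foot z 0.21955891039577863Traceback (most recent call last):
  File "<stdin>", line 17, in <module>
  File "<stdin>", line 7, in comp
AssertionError
```

View pics/crop.png

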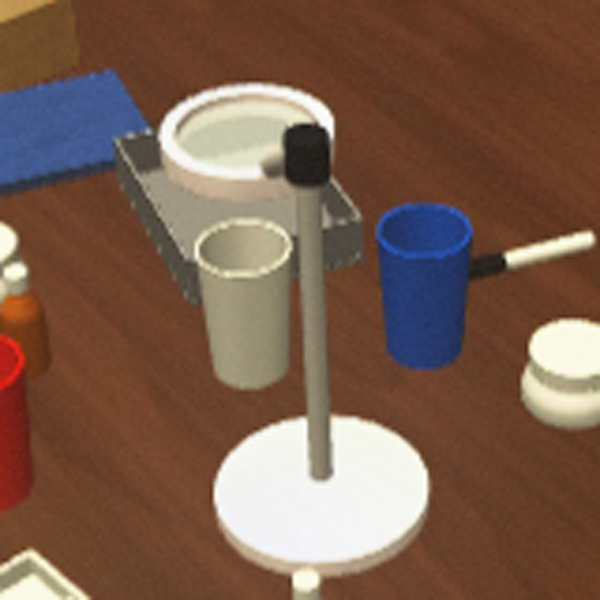

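The crop confirms the white open beaker below the lens edge (rim centre in the scene view about (285,196), foot at (286,231)). The blue look-alike stands to its right. Next I fix the segmentation.

Run:
```python
from h import *
from scipy.optimize import least_squares
np.set_printoptions(precision=4,suppress=True)
p,d,W=cloud("scene","scene0.npz"); pt,dt,T=cloud("top","top0.npz")
hs=cv2.cvtColor(p,cv2.COLOR_RGB2HSV); ht=cv2.cvtColor(pt,cv2.COLOR_RGB2HSV)
def big(m,n=3):
    m=cv2.morphologyEx(m.astype(np.uint8),cv2.MORPH_OPEN,np.ones((n,n))); return max(cv2.findContours(m,0,1)[0],key=cv2.contourArea)[:,0].astype(float)
def box(m,r0,r1,c0,c1): q=np.zeros_like(m); q[r0:r1,c0:c1]=m[r0:r1,c0:c1]; return q
# beaker: silhouette edges per row -> axis midpoint rays
m=box((hs[...,1]<95)&(hs[...,2]>110)&(d<d.max()),185,236,268,300)
for r in (200,206,212,218,224,228):
    c=np.where(m[r])[0]; print(r,c.min(),c.max(),end=' | ')
sel=m&(W[...,2]>.015)&(W[...,2]<.098)&(W[...,1]>-.125); sel[:205]=0
X=W[sel]; rad=lambda z: np.interp(z,[0,.08,.11],[.029,.0335,.0355])
f=lambda q: np.hypot(X[:,0]-q[0],X[:,1]-q[1])-rad(X[:,2])
s=least_squares(f,[.59,-.11],loss="soft_l1",f_scale=.003); print("\nbeaker cloudfit",s.x,len(X),np.median(abs(s.fun)))
# white foot in scene and top
F=big(box((hs[...,1]<40)&(hs[...,2]>190),238,285,270,340)); e=cv2.fitEllipse(F.astype(np.float32)); print("scene foot ell",e,onplane("scene",[e[0]],.024))
F=big(box((ht[...,1]<40)&(ht[...,2]>180)&(T[...,2]<.08),145,195,280,340),1); print("top foot",circ(cv2.convexHull(onplane("top",F,.024)[:,:2].astype(np.float32))[:,0].astype(float)))
h=box((T[...,2]>.19)&(T[...,2]<.30),128,185,336,390); hc=cv2.convexHull(big(h).astype(np.float32))[:,0].astype(float); print("head top",circ(onplane("top",hc,.23)[:,:2]), np.percentile(T[h][:,2],[5,50,95]))
t=box((T[...,2]>.03)&(T[...,2]<.06),170,245,380,466); X=T[t]; print("tray",t.sum(),cv2.minAreaRect(X[:,:2].astype(np.float32)))
F=big(box((ht[...,1]<60),170,245,380,466)); b=cv2.boxPoints(cv2.minAreaRect(F.astype(np.float32))); print("tray corners",onplane("top",b,.045)[:,:2].tolist())
ptop=onplane("top",[(308,137)],.30); print("posttop",ptop,T[137,308])
for nm,uv in [("tub_b",(430,135)),("amber",(396,128)),("blue",(345,212)),("red",(360,99)),("tub_a",(305,235)),("blk",(545,165)),("jar",(505,97)),("dropA",(264,131)),("rack",(420,80)),("pen",(359,260)),("green",(262,273))]: print(nm,T[uv[1],uv[0]])
```

```text
200 273 296 | 206 274 296 | 212 274 296 | 218 275 296 | 224 276 296 | 228 277 295 | 
beaker cloudfit [ 0.6029 -0.1074] 488 0.0010843570315533374
scene foot ell ((305.1171569824219, 261.11669921875), (36.430416107177734, 57.31467819213867), 87.39622497558594) [[0.6528 0.0665 0.024 ]]
top foot (array([0.6393, 0.0449]), np.float64(0.07299503330761832))
head top (array([ 0.6111, -0.0801]), np.float64(0.06061410275393441)) [0.2209 0.2249 0.2338]
tray 574 ((0.5117833614349365, -0.28615325689315796), (0.19980506598949432, 0.15066590905189514), 78.472412109375)
tray corners [[0.4535522898167912, -0.16465340461089029], [0.6062736273594104, -0.1990588078455116], [0.563533329006458, -0.4071944624661565], [0.41311614170582545, -0.3684299031835196]]
posttop [[0.639 0.044 0.3  ]] [0.6393 0.0441 0.2991]
tub_b [ 0.7259 -0.3166  0.0532]
amber [ 0.735  -0.208   0.0921]
blue [ 0.5024 -0.0602  0.0076]
red [ 0.8526 -0.1131  0.0324]
tub_a [0.4307 0.0596 0.0474]
blk [ 0.6205 -0.6275  0.0853]
jar [ 0.8153 -0.5189  0.1149]
dropA [0.7328 0.1767 0.0852]
rack [ 0.8762 -0.2816  0.1059]
pen [ 0.3587 -0.0972  0.0163]
green [0.3244 0.1872 0.0082]
```

```bash
cat >> h.py <<'E'
from scipy.spatial.transform import Rotation as Ro
hd=np.array([.22,.975,0]); hd/=np.linalg.norm(hd)   # magnifier +x, horizontal
Z=np.array([0,0,1.]); EL=np.radians(40)
BK=np.array([.603,-.108,0]); MAT=np.array([.4585,.3424,0]); TRAY=np.array([.512,-.286,0]); HG=.083
def tool(h,s=1):  # tool for an upright beaker, approach azimuth h, s: roll choice
    z=np.cos(EL)*h-np.sin(EL)*Z; y=s*np.cross(Z,h); return np.c_[np.cross(y,z),y,z]
def tcp(foot,B,R):  # TCP for beaker foot position, beaker orientation B, tool orientation R
    return foot+B@np.array([0,0,HG])-.006*R[:,2]
E
python3 - <<'E'
from h import *
np.set_printoptions(precision=3,suppress=True)
print("rim", onplane("scene",[(285.1,196.1)],.11)); 
p=np.load("top0.npz")["p"]; ht=cv2.cvtColor(p,cv2.COLOR_RGB2HSV)
def blob(n,img,sel,box):
    m=np.zeros(img.shape[:2],np.uint8); r0,r1,c0,c1=box; m[r0:r1,c0:c1]=sel[r0:r1,c0:c1]
    return max(cv2.findContours(m,0,1)[0],key=cv2.contourArea)[:,0].astype(float)
bl=(ht[...,0]>105)&(ht[...,0]<130)&(ht[...,1]>120); F=blob("top",p,bl,(195,235,325,365)); print("blue top ext",F.min(0),F.max(0),circ(onplane("top",F,.11)[:,:2]))
ps=np.load("scene0.npz")["p"]; hs=cv2.cvtColor(ps,cv2.COLOR_RGB2HSV)
F=blob("s",ps,(hs[...,0]<25)&(hs[...,1]>80)&(hs[...,2]>170),(275,325,405,470)); e=cv2.fitEllipse(F.astype(np.float32)); print("mat scene",onplane("scene",[e[0]],.005))
print("cam",camera_params("wrist")["tool_from_camera"].round(3).tolist())
# IK for grasp/pregrasp, both rolls
for s in (1,-1):
    R=tool(hd,s); g=tcp(BK,np.eye(3),R)
    for b in (0,.13,.2): print(s,b,(g-b*R[:,2]).round(3),inverse_kinematics(g-b*R[:,2],R))
    for az in range(0,360,30):
        h=Ro.from_euler('z',az,degrees=True).apply([1,0,0]); Rm=tool(h,s); q=inverse_kinematics(tcp(MAT+.006*Z,np.eye(3),Rm),Rm)
        if q is not None: print("mat",s,az,np.round(q,2))
# pour: tilt th, mouth azimuth a, spin
for s in (1,-1):
  R0=tool(hd,s)
  for th in (120,):
    for a in range(0,360,30):
      for sp in range(0,360,30):
        B=Ro.from_euler('z',a,degrees=True)*Ro.from_euler('y',th,degrees=True)*Ro.from_euler('z',sp,degrees=True); B=B.as_matrix()
        foot=TRAY+.15*Z-B[:,2]*.11; R=B@R0; 
        if R[2,2]>.1: continue
        q=inverse_kinematics(tcp(foot,B,R),R)
        if q is not None: print("pour",s,a,sp,R[:,2].round(2),np.round(q,2))
E
```

```text
rim [[ 0.603 -0.103  0.11 ]]
blue top ext [333. 201.] [357. 227.] (array([ 0.483, -0.053]), np.float64(0.03455917939560661))
mat scene [[0.46  0.35  0.005]]
cam [[0.0, -0.961, -0.278, 0.071], [1.0, 0.0, -0.001, -0.0], [0.001, -0.278, 0.961, -0.116], [0.0, 0.0, 0.0, 1.0]]
1 0 [ 0.602 -0.112  0.087] [ 0.451  0.734  0.014  1.794 -0.969  1.143 -2.231]
1 0.13 [ 0.58 -0.21  0.17] [ 0.511  0.665  0.138  1.681 -0.883  1.378 -2.279]
1 0.2 [ 0.568 -0.262  0.215] [ 0.548  0.648  0.193  1.594 -0.849  1.506 -2.302]
mat 1 0 [-0.41  0.67 -0.81  2.28  1.83  1.19 -1.  ]
mat 1 60 [ 0.39  0.87 -1.17  2.35  2.64  0.48 -0.26]
mat 1 90 [ 0.58  1.14 -1.36  2.14  1.03  0.32  1.91]
mat 1 120 [ 0.04  0.73 -0.5   1.9  -0.73  0.87 -2.43]
mat 1 150 [-0.01  0.87 -0.6   1.64 -0.31  1.22 -2.46]
mat 1 180 [-0.1   1.   -0.74  1.44  0.03  1.56 -2.37]
mat 1 210 [-0.2   1.1  -0.89  1.34  0.36  1.83 -2.19]
mat 1 240 [-0.37  1.05 -0.81  1.38  0.59  1.9  -1.82]
mat 1 270 [-0.37  1.08 -1.    1.53  0.95  1.97 -1.61]
mat 1 300 [-0.48  0.92 -0.86  1.77  1.15  1.73 -1.3 ]
mat 1 330 [-0.29  1.02 -1.18  2.03  1.58  1.81 -1.12]
-1
[... 4856 characters left out ...]
.91  0.26 -0.31] [ 0.03  0.98  1.1   2.3   4.17  1.9  -1.88]
pour -1 240 270 [ 0.32  0.89 -0.33] [ 0.83  0.79 -0.02  1.7  -0.99  1.56 -2.35]
pour -1 240 300 [ 0.66  0.69 -0.31] [ 1.45  0.86 -0.8   1.93 -0.93  0.89 -2.07]
pour -1 270 270 [-0.17  0.93 -0.33] [ 0.6   0.91  0.18  1.45 -0.75  1.93 -2.19]
pour -1 270 300 [ 0.23  0.92 -0.31] [ 0.69  0.82  0.17  1.67 -1.    1.72 -1.78]
pour -1 270 330 [ 0.56  0.82 -0.13] [ 1.33  0.91 -0.62  1.85 -0.98  1.22 -1.52]
pour -1 300 300 [-0.26  0.91 -0.31] [ 0.59  0.93  0.16  1.42 -0.67  1.98 -1.67]
pour -1 300 330 [ 0.08  0.99 -0.13] [ 0.77  0.93  0.05  1.56 -0.92  1.89 -1.35]
pour -1 330 330 [-0.43  0.9  -0.13] [ 1.15  1.27 -1.    1.27 -0.15  1.98 -1.92]
```

```bash
sed -i 's/BK=np.array(\[.603,-.108,0\])/BK=np.array([.603,-.110,0])/' h.py
python3 - <<'E'
from h import *
R=tool(hd); g=tcp(BK,np.eye(3),R)
command_gripper(.085)
movep(g-.2*R[:,2]+.1*Z,R); movep(g-.13*R[:,2],R)
s=sense(); print(s["time_s"],s["position"],g-.13*R[:,2],s["joint_pos"],s["finger_gap"])
p,d=camera("wrist"); cv2.imwrite("pics/w1.png",p[:,:,::-1])
c=camera_params("wrist"); M=np.array(c["tool_from_camera"])
# beaker points predicted, drawn on the picture
Rt=np.array(s["tcp_rot"]); Pt=np.array(s["position"])
v,u=np.mgrid[:400,:640]; q=cv2.undistortPoints(np.stack([u,v],-1).reshape(-1,1,2).astype(float),c["K"],np.array(c["dist"])).reshape(-1,2)
X=np.c_[q,np.ones(len(q))]*d.reshape(-1,1); X=(X@M[:3,:3].T+M[:3,3])@Rt.T+Pt
k=(d.reshape(-1)>0)&(X[:,2]>.02)&(X[:,2]<.1)&(np.hypot(X[:,0]-BK[0],X[:,1]-BK[1])<.05); X=X[k]
from scipy.optimize import least_squares
rad=lambda z: np.interp(z,[0,.08,.11],[.029,.0335,.0355])
r=least_squares(lambda t:np.hypot(X[:,0]-t[0],X[:,1]-t[1])-rad(X[:,2]),BK[:2],loss="soft_l1",f_scale=.002); print(r.x,len(X),np.median(abs(r.fun)))
E
```

```text
3.0417 [ 0.5805989  -0.21305758  0.17153345] [ 0.58006877 -0.21162705  0.17041911] [ 0.47891703  0.66869106  0.19079955  1.67840754 -0.90415865  1.40055394
 -2.26112023] 0.08506014090614414
[ 0.60304642 -0.11030376] 7865 0.00041031203343540323
```

View pics/w1.png

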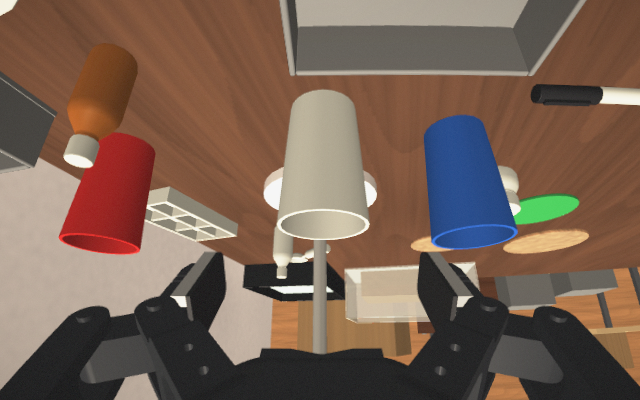

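The wrist view (upside down) shows the white beaker at (322,165), centred between the open fingers, with red at (105,195) and blue at (470,180) clear on either side. The depth fit agrees with my estimate to 1 mm, so I grasp and draw it out.

Run:
```python
from h import *
R=tool(hd); g=tcp(BK,np.eye(3),R)
print(move_l(g,R,feed=.08,until_force=8))
command_gripper(.05,50); s=sense(); print(s["time_s"],s["position"]-g,s["finger_gap"],s["gripper_force"],s["wrist_force"])
if s["finger_gap"]>.06:
    move_l(g+.012*Z,R,feed=.05); print(sense()["wrist_force"])
    move_l(g+.012*Z-.16*R[:,2],R,feed=.1)
s=sense(); print(s["time_s"],s["position"],s["finger_gap"],s["wrist_force"],s["joint_pos"])
p,d=camera("scene"); cv2.imwrite("pics/s2.png",p[100:300,160:400,::-1]);
```

```text
False
5.175 [ 3.23954474e-04 -3.15904279e-05  7.21757413e-04] 0.06732346013723979 55.75740048170604 [ 0.4530653  -0.89367196  3.82136866]
[-0.12274369  0.28883342 -2.05627117]
7.3167 [ 0.57500266 -0.23329972  0.20135288] 0.06703665295373576 [-0.42313901 -0.33765209 -3.31605087] [ 0.53192219  0.64318949  0.15652909  1.63686113 -0.85913819  1.44640925
 -2.3067201 ]
```

View pics/s2.png

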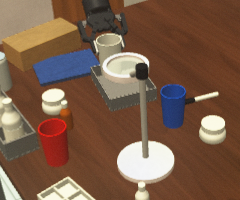

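The crop shows the white beaker at (108,48), held by the gripper over the tray with the magnifier clear. Next is the pour: roll about the tool axis with the mouth held over the tray.

```bash
cat >> h.py <<'E'
MOUTH=TRAY+.025*hd
def pourpose(phi,e,sgn,zm):
    R0=tool(hd); z=np.cos(e)*hd-np.sin(e)*Z; y=np.cross(Z,hd); R=np.c_[np.cross(y,z),y,z]@Ro.from_euler('z',sgn*phi).as_matrix()
    B=R@R0.T; foot=MOUTH+zm*Z-.11*B[:,2]; return tcp(foot,B,R),R,B
E
python3 - <<'E'
from h import *
np.set_printoptions(precision=3,suppress=True)
for sgn in (1,-1):
  for phi in (0,50,100,140,180):
    e=40-25*phi/180; P,R,B=pourpose(np.radians(phi),np.radians(e),sgn,.20-.08*phi/180)
    q=inverse_kinematics(P,R); print(sgn,phi,np.degrees(np.arccos(B[2,2])).round(),B[:,2],P,q)
E
```

```text
1 0 0.0 [-0. -0.  1.] [ 0.516 -0.266  0.177] [ 0.606  0.646  0.179  1.706 -0.822  1.449 -2.195]
1 50 40.0 [ 0.513 -0.393  0.763] [ 0.503 -0.256  0.16 ] [ 1.466  1.068 -1.186  1.685 -0.014  1.168  2.488]
1 100 81.0 [ 0.596 -0.786  0.163] [ 0.5   -0.246  0.154] [ 1.478  1.135 -1.187  1.692 -0.074  1.175  1.663]
1 140 109.0 [ 0.303 -0.896 -0.324] [ 0.508 -0.243  0.149] [ 1.472  1.199 -1.189  1.67  -0.115  1.193  0.992]
1 180 125.0 [-0.18  -0.799 -0.574] [ 0.521 -0.246  0.137] [ 1.139  0.951 -0.554  1.647 -0.684  1.401  0.812]
-1 0 0.0 [-0. -0.  1.] [ 0.516 -0.266  0.177] [ 0.606  0.646  0.179  1.706 -0.822  1.449 -2.195]
-1 50 40.0 [-0.632 -0.134  0.763] [ 0.533 -0.263  0.16 ] [ 0.749  0.724 -0.019  1.659 -0.817  1.451 -1.352]
-1 100 81.0 [-0.876 -0.454  0.163] [ 0.54  -0.255  0.154] [ 0.879  0.793 -0.207  1.637 -0.798  1.448 -0.513]
-1 140 109.0 [-0.658 -0.68  -0.324] [ 0.534 -0.249  0.149] [ 0.98   0.851 -0.34   1.641 -0.775  1.445  0.171]
-1 180 125.0 [-0.18  -0.799 -0.574] [ 0.521 -0.246  0.137] [ 1.139  0.951 -0.554  1.647 -0.684  1.401  0.812]
```

```bash
sed -i 's/^MOUTH=.*/MOUTH=TRAY+.025*hd+np.array([.018,0,0])/' h.py
python3 - <<'E'
from h import *
np.set_printoptions(precision=3,suppress=True)
def go(phi,e=None):
    e=40-25*phi/180 if e is None else e
    P,R,B=pourpose(np.radians(phi),np.radians(e),-1,.20-.085*phi/180); movep(P,R)
for phi in (0,50,90,115,130,145,160,180): go(phi)
sleep(.8); print(sense()["wrist_force"])
try: go(180,5)
except Exception as x: print(x)
sleep(.6); go(180,14); sleep(.3)
s=sense(); print(s["time_s"],s["wrist_force"],s["finger_gap"])
p,d=camera("scene"); t,_=camera("top"); 
cv2.imwrite("pics/s3.png",np.hstack([cv2.resize(p[110:240,220:350,::-1],(390,390)),cv2.resize(t[150:280,360:490,::-1],(390,390))]))
E
```

```text
[ 0.594 -0.821 -1.541]
13.3417 [ 0.902  0.058 -0.779] 0.06752727750880852
```

View pics/s3.png

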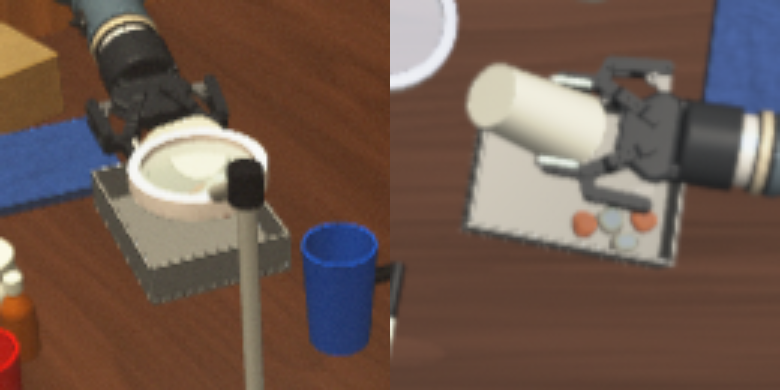

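The right-hand crop (top view) shows all four stones in the tray at (585,223), (611,218), (645,220) and (626,241), with the beaker still gripped. Now I bring it upright, lift it high and carry it to the mat.

Run:
```python
from h import *
np.set_printoptions(precision=3,suppress=True)
def go(phi):
    P,R,B=pourpose(np.radians(phi),np.radians(40-25*phi/180),-1,.20-.085*phi/180); movep(P,R)
for phi in (140,90,40,0): go(phi)
az=lambda a: tool(np.array([np.cos(np.radians(a)),np.sin(np.radians(a)),0]))
R=tool(hd); P=np.array(sense()["position"]); 
for a,foot in [(77.3,(.50,-.27,.37)),(100,(.46,-.06,.37)),(125,(.45,.15,.37)),(150,(*MAT[:2],.30)),(150,(*MAT[:2],.05))]:
    Rm=az(a); movep(tcp(np.array(foot),np.eye(3),Rm),Rm); s=sense(); print(s["time_s"],s["position"],s["joint_pos"])
p,d=camera("scene"); np.savez("s4.npz",p=p,d=d); cv2.imwrite("pics/s4.png",cv2.resize(p[180:340,360:560,::-1],(750,600)))
p,d=camera("top"); np.savez("t4.npz",p=p,d=d)
```

```text
17.5083 [ 0.499 -0.274  0.455] [ 0.57   0.391  0.268  1.446 -0.807  1.849 -2.53 ]
18.375 [ 0.461 -0.066  0.456] [ 0.335  0.223  0.123  1.657 -0.716  1.812 -2.482]
19.225 [0.453 0.144 0.456] [ 0.054  0.24  -0.088  1.632 -0.697  1.776 -2.536]
20.0583 [0.464 0.339 0.386] [-0.226  0.487 -0.264  1.447 -0.596  1.724 -2.527]
21.0417 [0.464 0.34  0.139] [-0.236  0.733 -0.25   1.644 -0.546  1.357 -2.283]
```

View pics/s4.png

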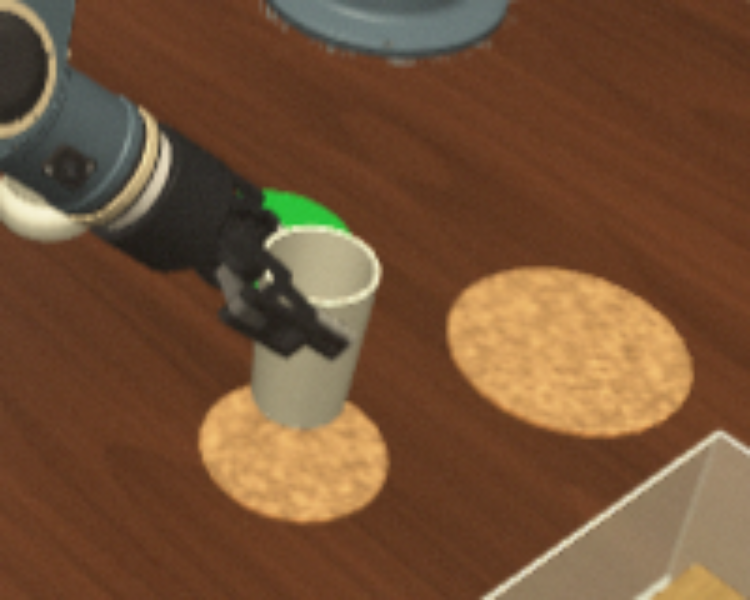

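The crop shows the empty beaker upright above the small cork mat (mat centre (293,452), foot (300,408), rim (322,265)). I check the tilt from these pixels while lowering.

Run:
```python
from h import *
np.set_printoptions(precision=4,suppress=True)
print("rim",onplane("scene",[(445.9,250.7)],.16),"foot",onplane("scene",[(440,288.8)],.05))
s=sense(); P=np.array(s["position"]); R=np.array(s["tcp_rot"])
print(move_l(P-.036*Z,None,feed=.05), move_l(P-.056*Z,None,feed=.015,until_force=4)); s=sense(); print(s["position"],s["wrist_force"],s["time_s"])
p,d=camera("scene"); cv2.imwrite("pics/s5.png",cv2.resize(p[200:330,380:500,::-1],(550,596)))
```

```text
rim [[0.4584 0.3478 0.16  ]] foot [[0.4647 0.3546 0.05  ]]
False True
[0.4637 0.3406 0.0926] [ 0.9296 -1.2216  4.8731] 22.7583
```

View pics/s5.png

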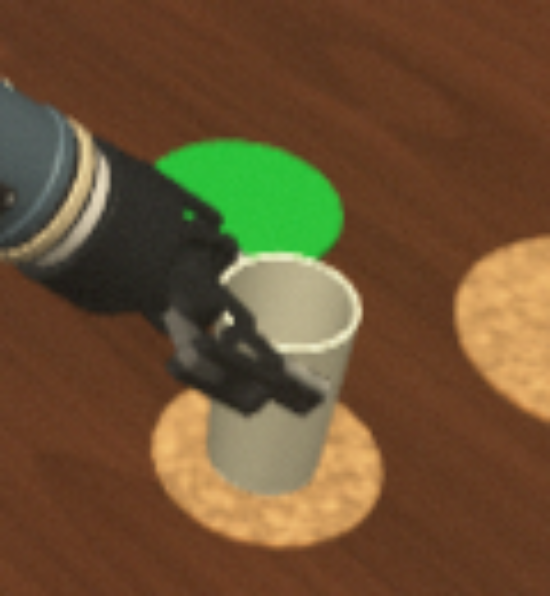

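The beaker's foot at (268,470) is on the mat (centre (266,470)), with contact at the expected height. I release and back out.

Run:
```python
from h import *
np.set_printoptions(precision=4,suppress=True)
command_gripper(.085); R=np.array(sense()["tcp_rot"]); P=np.array(sense()["position"])
move_l(P-.15*R[:,2],None,feed=.08); sleep(.5)
s=sense(); print(s["time_s"],s["wrist_force"],s["position"])
p,d=camera("scene"); t,_=camera("top")
cv2.imwrite("pics/s6.png",np.hstack([cv2.resize(p[200:330,380:500,::-1],(369,400)),cv2.resize(t[150:280,360:490,::-1],(400,400))]))
np.savez("s6.npz",p=p,d=d); p,d,W=cloud("scene","s6.npz")
X=W[200:330,380:500].reshape(-1,3); X=X[(X[:,2]>.02)&(X[:,2]<.105)&(np.hypot(*(X[:,:2]-MAT[:2]).T)<.06)]
from scipy.optimize import least_squares
rad=lambda z: np.interp(z,[0,.08,.11],[.029,.0335,.0355])
r=least_squares(lambda q:np.hypot(X[:,0]-q[0]-q[2]*X[:,2],X[:,1]-q[1]-q[3]*X[:,2])-rad(X[:,2]-.005),[*MAT[:2],0,0],loss="soft_l1",f_scale=.002); print(r.x,len(X))
```

```text
25.65 [ 1.0754 -0.0482  0.7274] [0.5627 0.2828 0.1876]
[0.4575 0.3447 0.0233 0.0148] 1010
```

View pics/s6.png

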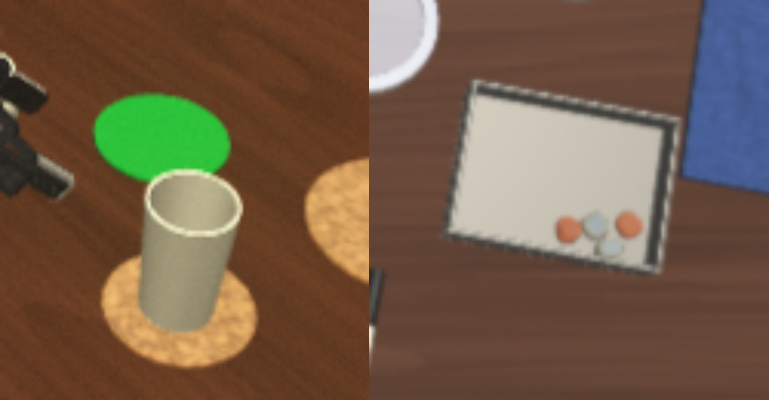

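The beaker stands empty and upright on the mat (foot at (178,310)), the four stones lie in the tray at (568–628, 222–247), and the gripper is clear.

```bash
python3 -c "
from rig import *
print(finish_job())"
```

```text
the job is handed in; nothing more can be done
None
```

Job handed in after about 26 s of robot time: all four stones lie in the tray and the empty beaker stands upright on the small cork mat; I saw no sign that the magnifier or bystanders were touched, though the judge's result was not shown.

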